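# Pass the red-capped vial into the dry box through its two-door lock

### The arm

A 6-joint arm with a two-finger parallel gripper is mounted at the origin on a cart in front of the work surface, level with it; the furniture and walls round the work are solid. World frame = base frame: x ahead of the robot, y to its left, z up, the work surface at z = 0. Lengths are in mm, angles in rad, forces in N, time in s.
With the tool pointing down it reaches from about 275 to 875 mm from the base axis. Payload 12.5 kg.
Tool frame: the origin (TCP) lies on the mounting face of the last link; the fingertips stand 173 mm ahead of it and the grasp point (between the pads) lies 155 mm ahead of it (grip_depth is the distance from the TCP to the grasp point, in mm); z points along the fingers, y is the line along which they close (so a half turn about z gives the same grasp; the last joint's range is limited). The gripper opens to 85 mm and grips with 20 to 120 N. Pads are 22 mm wide; open, the fingers measure 114 mm over their backs; the gripper's body (76 mm by 85 mm) begins 54 mm behind the grasp point. The pads swing forward as they close: fully open they stand 13 mm farther back than shut.
Start: joints at [-1.345, 0.351, 1.652, -0, 1.139, -0.085], TCP at [168.221, -523.629, 404.69] pointing down, gripper open.
Joint ranges: [-2.75, 2.75], [-0.79, 2.1], [0.01, 2.65], [-1.57, 4.71], [0.07, 3.14], [-2.87, 2.87]. Speed limits (rad/s): [2.22, 2.22, 2.79, 3.14, 3.14, 3.14].

### API

Orientations are given as a rotation vector (axis times angle).
In Python, from plant import sense, snapshot, calibration, close_job, boxes_of, grip_depth gives the robot as it stands.
- The arm moves only by the tool apply_moves, never from a script. Its arguments are lists of equal length, an entry for each row: "dp": the shift along the world's x, y, z in m, a list of three; "spin": the turn about the world's z in degrees. In form: {"dp": [[tx, ty, tz], ...], "spin": [spin, ...]}. A call has 1 to 12 rows; each row is the pose to reach, as a shift and turn from the pose commanded when the call began; what a row does not reach only later rows make up. A row lasts 1/8 s, in which the tool goes at most 62.5 mm and 10.7 degrees, less where a joint would pass 70% of its speed; a pose out of reach is approached as far as the arm can. A call with a gripper value outside its range is refused whole. "gripper" is the finger opening in m, from 0 to 0.0854, set as the call begins (left out, the last holds). The fingers move at their own pace and stop on an object; "newtons" is the grip in N (left out, the last holds). Time passes only in rows, so rows that repeat a pose let the fingers close. It gives the time, the measured TCP pose, the force, the opening and the grip force at its end, in the units of the state.
- sense(): the state, without advancing time (a new reading comes with each control period).
- snapshot(name): name is "side" or "top"; returns the picture (420x560x3 uint8, red, green, blue); there is no depth.
- calibration(name): a dict with "camera_matrix" (3x3 intrinsics, pixels), "k1" (the pictures are not rectified: a ray, as slopes to the right and down, at radius r is drawn at 1 + k1 r^2 times it, then the intrinsics apply), "world_to_cam" (4x4, takes a point from world to camera coordinates). Camera axes: x right, y down, z forward; pixel columns grow to the right and rows downward; lengths in mm; the calibration is good to about 2 mm. A picture is of the moment at which its call begins. calibration takes no time and is no camera call.
- close_job(): hands the job in; it is judged then, once.
Trained networks look in the newest picture that a camera, given by its name, has taken for a name from the list of things; names that differ only in an ending like _2 or _b are one class to them, and where a whole thing is asked for, a point or a joint stands for the part that bears it (a point fixed in the world has none). Each returns a list of dicts, best first, with "p" (0 to 1); they miss things now and then, are a little off and sometimes report something else, mostly with a low value. They report only what shows in the picture. A call takes as long as a camera call.
- boxes_of(thing, camera): "point" ([column, row] in pixels, amid what is visible of it).
The state is a dict: "t": time; "qpos": joint angles; "qvel": joint speeds; "joint_torque": joint torques, N m; "tool_pos": TCP position; "eef_rot": TCP orientation; "contact_force": force on the tool from outside, world axes, zero at the start; "torque": the same for the moment, N m; "finger_gap": finger opening in mm; "finger_force": force on a finger pad.
Only numpy, scipy, OpenCV 4.12 (cv2) and the standard library are available. Lean on these libraries where they do the work, as an engineer would, in place of code of your own. Each camera call takes 0.05 s, during which the arm holds its last target. There are 200 camera calls.

### The job

Pass the red-capped vial of parts into the dry box through its transfer lock: stand it upright in the little black tray inside the lock, slide the open top hatch fully shut, and only then open the inner gate fully and use the push rod to send the tray with the vial on into the box. Then draw the rod fully back out and slide the gate fully shut, leaving the vial upright in its tray in the box. Hatch and gate must never be open at the same time; keep the vial from tipping over, and leave the other two vials and the flux bottle standing where they are.

Things in the scene. Friction and masses are not known exactly. Their poses are not given: they have to be found in the camera images.
- lock: dry box with transfer lock, one fixed white housing 92 x 212 mm, 78 mm high. Origin: on the bench under the middle of the lock chamber; x away from the robot, y along the housing towards the dry box, z up. Lock chamber: inside x -38..38, y -53..55 mm, floor at z 8, wall tops at z 72, open at the top when the hatch is open. Two hatch runners jut out in front to x -133 mm at z 65..75 mm
- box_in (a point): middle of the dry box floor: lock 0, 104, 8 mm. The box is inside y 65..143 mm, under a fixed clear roof; the gate plate stands at y 57..63. Low guides on the floor (8 mm high) keep the tray on the line x = 0 from lock to box, in a lane 52 mm wide (57 mm in the box)
- hatch (a joint): outer door: a clear sliding hatch with aluminium frame, the roof of the lock chamber (its top at z 80 mm of the lock). 0 = fully shut, grows to 0.084 m = fully open as it slides towards -x of the lock (towards the robot). Sliding friction about 1.5 N; it stays where it is left. It starts open, at 0.068 to 0.084
- hatch_tab (a point): middle of the top face of the hatch's upright blue tab: 12 mm thick (lock x), 34 mm wide (lock y), rising 26 mm above the hatch; the tab moves with the hatch. With the hatch shut it is at 20, -20, 106 mm in the lock's frame
- gate (a joint): inner door: an upright steel plate 6 mm thick between lock chamber and dry box. 0 = fully shut (as it starts), grows to 0.066 m = fully open as it slides towards -x of the lock, out through the front wall. Friction about 1.5 N, stays where it is left
- gate_tab (a point): middle of the top face of the gate's upright red tab: 12 mm thick (lock x), 34 mm wide (lock y), rising 27 mm above the gate's top edge (78 mm); moves with the gate. With the gate shut it is at 15, 60, 105 mm in the lock's frame
- rod (a joint): push rod through the lock's end wall. 0 = fully out, grows to 0.125 m = fully in, moving along +y at x = 0. Its 22 mm rubber head, centred 22 mm above the bench, has its face at lock y = -43 mm + value and pushes the tray; at full stroke the tray is in the box, clear of the gate. Draw it back before shutting the gate. Friction about 1.5 N, stays where left. Starts at up to 0.012
- rod_post (a point): middle of the top of the rod's upright yellow handle post: 14 mm diameter, standing free from 28 to 78 mm above the bench at the outer end of the rod; moves with the rod. At rod 0 it is at lock 0, -226, 78 mm; at full stroke 33 mm remain between post and end wall (bushing 12 mm long low down)
- tray: loose black square tray 46 x 46 mm, 17 mm high, walls and floor 3 mm, lying between the guides in the lock chamber. Origin: centre of its underside, z up
- red_vial: the vial to pass: white body with red cap, 23 mm diameter, 53 mm tall (cap from 43 mm up). Origin: centre of its underside, z up. Stands on the bench at the right
- white_vial: bystander vial with white cap, 27 mm diameter, 45 mm tall. Origin: centre of its underside
- black_vial: bystander vial with black cap, 25 mm diameter, 49 mm tall. Origin: centre of its underside
- flux_bottle: bystander small white bottle with black cap, 25 mm diameter, 60 mm tall, between the vials. Origin: centre of its underside
- stand_post (a point): foot of the upright post of the fixed rework stand beside the vials: post 12 mm diameter, 325 mm tall, on a round base of 92 mm diameter, 26 mm high. An arm at 240 mm height runs 220 mm from it to the left, slightly towards the robot, to an upright hand-piece (51 x 32 mm) that reaches from 120 to 340 mm height
- lamp_joint (a point): near end of the fixed magnifier lamp's arm. The arm, 62 mm wide, runs from here to the left (+y) at constant x, its underside rising from 210 to 380 mm height over 380 mm; the lamp's round head, to the right, 150 to 275 mm high, reaches 90 mm nearer to the robot than this point. Everything handled lies nearer to the robot

How it is judged (in metres and radians):
On the way, in this order (a step that is already met when the one before it is completed fails the run):
1. the red-capped vial stands in the tray inside the lock, let go, with the inner gate shut (horizontal distance between red_vial and tray below 0.014 m and z of red_vial in the frame of tray below 0.009 m and angle between red_vial's own z axis and vertical below 0.15 rad and y of tray in the frame of lock between -0.03 and 0.035 m and value of joint gate below 0.005 m and contact force between the fingers and red_vial below 0.05 N), for 0.2 s.
2. the hatch is shut over the vial in the lock, gate still shut (horizontal distance between red_vial and tray below 0.014 m and z of red_vial in the frame of tray below 0.009 m and angle between red_vial's own z axis and vertical below 0.15 rad and y of tray in the frame of lock between -0.03 and 0.035 m and value of joint each of hatch, gate below 0.005 m), for 0.1 s.
3. the inner gate is fully open, hatch still shut (value of joint gate above 0.06 m and value of joint hatch below 0.005 m and horizontal distance between red_vial and tray below 0.014 m and z of red_vial in the frame of tray below 0.009 m and angle between red_vial's own z axis and vertical below 0.15 rad and y of tray in the frame of lock between -0.03 and 0.035 m), for 0.1 s.
4. the tray with the vial standing in it is in the dry box, hatch still shut (y of tray in the frame of lock above 0.088 m and horizontal distance between red_vial and tray below 0.014 m and z of red_vial in the frame of tray below 0.009 m and angle between red_vial's own z axis and vertical below 0.15 rad and value of joint hatch below 0.005 m), for 0.1 s.
At the end, for the whole second after the job is handed in: The red-capped vial stands upright (within 0.15 rad), at rest, within 14 mm of the centre of the tray; the tray is in the dry box clear of the gate (its centre beyond 88 mm along the lock's y); rod drawn out (below 8 mm); hatch and gate shut (below 5 mm) (all of step 4 and value of joint gate below 0.005 m and value of joint rod below 0.008 m and linear speed of red_vial below 0.02 m/s); the robot touches nothing.
It fails at once if hatch and inner gate are both open (each more than 12 mm) (value of joint each of hatch, gate above 0.012 m).
It fails at once if the red-capped vial is tipped over (angle between red_vial's own z axis and vertical above 0.8 rad).
It fails at once if another vial or the flux bottle is moved more than 25 mm or knocked over (distance of any of white_vial, black_vial, flux_bottle from where it was at the start of the episode above 0.025 m or angle between any of white_vial, black_vial, flux_bottle's own z axis and vertical above 0.5 rad).
It also fails if it takes over 72 s, if anything falls off the work surface, if the arm or the gripper's body presses on something with over 40 N, if the wrist force passes 120 N, or if a joint passes its speed limit or range.

## Working session

There is one attempt and no reset: what is moved stays moved. The work goes in short steps, Python scripts to look and compute and a tool call to move; the robot and the scene stay as the last step left them, time stands still between calls to the robot, and variables do not carry over. Pictures are saved under pics/ and viewed, at most 12 in all, crops included, and the job is handed in when it is done.

Besides the shell and the picture viewer there is one more tool, called after "Emit:" by a JSON object that holds its "method" and its "body". apply_moves: Moves the arm, as the interface text tells. Its arguments: {"type":"object","properties":{"dp":{"type":"array"},"spin":{"type":"array"},"gripper":{"type":"number"},"newtons":{"type":"number"}},"required":["dp","spin"]}

```bash
mkdir -p pics
cat > h.py <<'E'
import numpy as np, cv2
from plant import *
def ray(cam,px):
    c=calibration(cam);K=np.array(c["camera_matrix"],float);T=np.array(c["world_to_cam"],float)
    d=cv2.undistortPoints(np.array([[px]],float),K,np.array([c["k1"],0,0,0],float))[0,0]
    R=T[:3,:3];o=-R.T@T[:3,3];return o,R.T@np.array([d[0],d[1],1.])
def at_z(cam,px,z):
    o,d=ray(cam,px);return o+d*(z-o[2])/d[2]
def tri(pa,pb):
    A=[];
    o1,d1=ray("side",pa);o2,d2=ray("top",pb)
    s=np.linalg.lstsq(np.c_[d1,-d2],o2-o1,rcond=None)[0]
    a,b=o1+d1*s[0],o2+d2*s[1];return (a+b)/2,np.linalg.norm(a-b)
def proj(cam,P):
    c=calibration(cam);T=np.array(c["world_to_cam"],float)
    return cv2.projectPoints(np.array(P,float).reshape(-1,1,3),cv2.Rodrigues(T[:3,:3])[0],T[:3,3],np.array(c["camera_matrix"],float),np.array([c["k1"],0,0,0],float))[0][:,0]
E
python3 - <<'E'
from h import *
for c in("side","top"):
    cv2.imwrite(f"pics/{c}0.png",snapshot(c)[:,:,::-1]); o,d=ray(c,[280,210]);print(c,o.round(),(d/np.linalg.norm(d)).round(2))
for n in["red_vial","white_vial","black_vial","flux_bottle","tray","hatch_tab","gate_tab","rod_post","lock"]:
    for c in("side","top"):
        print(n,c,[(np.round(b["point"],1).tolist(),round(b["p"],2)) for b in boxes_of(n,c)[:2]])
print(sense())
E
```

```text
side [   60. -1446.  1390.] [ 0.25  0.73 -0.64]
top [ 288.    6. 1600.] [ 0.17 -0.   -0.99]
red_vial side []
red_vial top [([176.1, 253.9], 0.65), ([387.8, 212.5], 0.41)]
white_vial side []
white_vial top [([397.1, 238.3], 0.44)]
black_vial side [([318.0, 324.1], 0.64)]
black_vial top [([419.8, 219.1], 0.48)]
flux_bottle side [([305.6, 320.4], 0.62), ([238.1, 164.8], 0.42)]
flux_bottle top [([402.2, 225.2], 0.61)]
tray side [([238.6, 173.9], 0.15)]
tray top [([180.9, 232.3], 0.55)]
hatch_tab side [([222.4, 173.1], 0.86)]
hatch_tab top [([177.6, 255.1], 0.88)]
gate_tab side [([240.5, 164.0], 0.64)]
gate_tab top [([174.9, 257.5], 0.34)]
rod_post side [([316.3, 310.1], 0.68), ([237.1, 172.9], 0.54)]
rod_post top [([218.9, 235.2], 0.63)]
lock side [([237.9, 174.0], 0.95)]
lock top [([169.7, 232.9], 0.6)]
{'t': 1.0, 'qpos': array([-1.34457794e+00,  3.50659081e-01,  1.65180742e+00,  2.51245419e-05,
        1.13909780e+00, -8.45907995e-02]), 'qvel': array([-6.39398273e-04, -4.14219544e-04,  1.43112056e-03,  2.55099089e-04,
       -4.67273249e-04, -7.31370680e-05]), 'joint_torque': array([-1.11323036e-03, -5.06035817e+01, -2.91644168e+01, -1.45407535e-05,
        6.93505190e-04, -3.41050537e-06]), 'tool_pos': array([ 168.23252159, -523.61721452,  404.70915706]), 'eef_rot': array([3.10370950e+00, 4.86234728e-01, 3.89056668e-05]), 'contact_force': array([0.17195543, 0.13378026, 0.1207667 ]), 'torque': array([ 0.03295914, -0.06603707, -0.01581881]), 'finger_force': 0.0, 'finger_gap': 85.42903970605762}
```

View pics/side0.png

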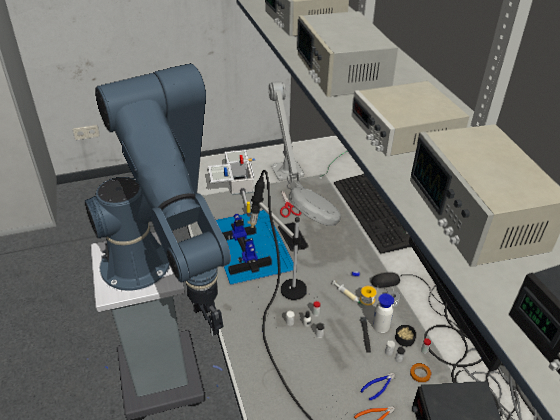

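View pics/top0.png

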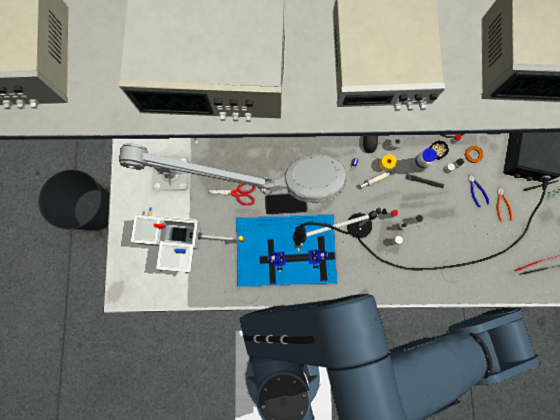

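The side view shows the red cap near (316,305), the white vial near (290,318) and the stand at (294,288). In the top view the red cap is near (395,212), and the lock is at (165,240) with its rod post at (241,238). Next I'll enlarge these areas.

Run:
```python
from h import *
t=cv2.imread("pics/top0.png");s=cv2.imread("pics/side0.png")
def cr(im,x,y,w,h,f):
    return cv2.resize(im[y:y+h,x:x+w],None,fx=f,fy=f,interpolation=cv2.INTER_CUBIC)
a=np.vstack([np.hstack([cr(t,120,200,133,80,3) ,cr(t,340,195,133,80,3)]),np.hstack([cr(s,190,140,80,66,5)[:,:400],cr(s,270,280,80,66,5)])])
a=a[:600,:800];cv2.imwrite("pics/c0.png",a);print(a.shape)
for n,p,z in[("redcap",(395,212),53),("white",(398,240),45),("standbase",(360,225),26),("post",(241,238),78)]:print(n,at_z("top",p,z).round())
for n,p,z in[("redcap",(316,305),53),("white",(290,315),45)]:print(n,at_z("side",p,z).round())
print(calibration("top")["camera_matrix"],calibration("side")["camera_matrix"])
```

```text
Traceback (most recent call last):
ValueError: all the input array dimensions except for the concatenation axis must match exactly, but along dimension 1, the array at index 0 has size 798 and the array at index 1 has size 800
```

Run:
```python
from h import *
t=cv2.imread("pics/top0.png");s=cv2.imread("pics/side0.png")
def cr(im,x,y,w,h,f):
    return cv2.resize(im[y:y+h,x:x+w],None,fx=f,fy=f,interpolation=cv2.INTER_CUBIC)
a=np.vstack([np.hstack([cr(t,125,202,80,75,4)[:,:,:],cr(t,205,202,40,75,4),cr(t,350,202,80,75,4)]),np.hstack([cr(s,195,145,80,60,5),cr(s,275,280,80,60,5)])])
cv2.imwrite("pics/c0.png",a);print(a.shape)
for n,p,z in[("redcap",(395,212),53),("white",(398,240),45),("standbase",(360,225),26),("post",(241,238),78)]:print(n,at_z("top",p,z).round())
for n,p,z in[("redcap",(316,305),53),("white",(290,315),45)]:print(n,at_z("side",p,z).round())
print(calibration("top")["camera_matrix"],calibration("side")["camera_matrix"])
```

```text
(600, 800, 3)
redcap [ 543. -398.   53.]
white [ 446. -404.   45.]
standbase [ 503. -280.   26.]
post [457. 134.  78.]
redcap [ 539. -404.   53.]
white [ 449. -412.   45.]
[[451.47317235   0.         279.38324967]
 [  0.         451.47317235 209.93957611]
 [  0.           0.           1.        ]] [[542.13150861   0.         274.27319881]
 [  0.         542.13150861 215.22350873]
 [  0.           0.           1.        ]]
```

View pics/c0.png

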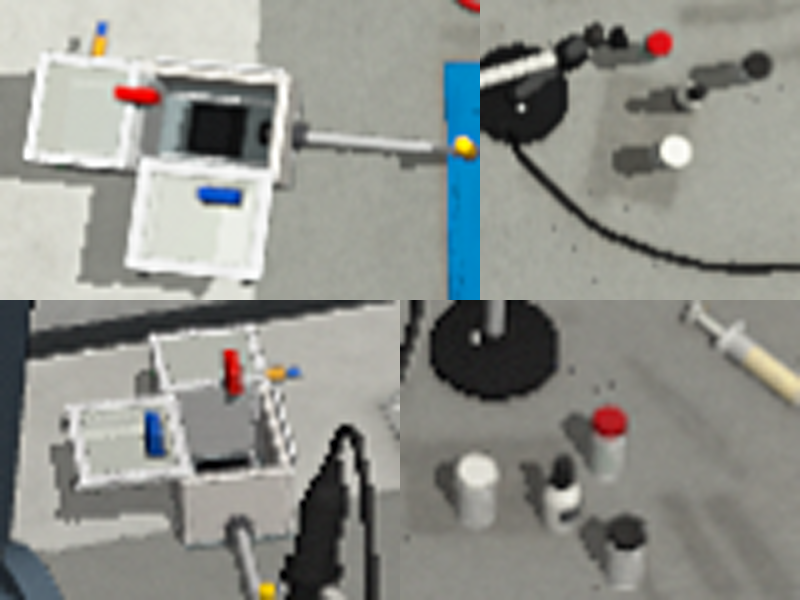

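The enlarged view shows red tab, blue hatch tab and yellow post clearly in the top view. The red vial stands clear at top (394.8,212.9), with black at (419,218), flux at (403,226) and white at (399,240). I'll fit the lock pose and the vials from the colour blobs.

```bash
cat > fit.py <<'E'
from h import *
from scipy.optimize import least_squares
def blob(im,col,near,r=14,lo=(100,90)):
    hsv=cv2.cvtColor(im,cv2.COLOR_RGB2HSV)
    h=hsv[...,0].astype(int);m=((np.abs((h-col+90)%180-90)<9)&(hsv[...,1]>lo[0])&(hsv[...,2]>lo[1]))
    yy,xx=np.nonzero(m);k=np.hypot(xx-near[0],yy-near[1])<r
    w=hsv[...,1][yy[k],xx[k]].astype(float)
    return np.array([np.average(xx[k],weights=w),np.average(yy[k],weights=w)]),k.sum()
def hullc(cam,P):
    h=cv2.convexHull(proj(cam,P).astype(np.float32));m=cv2.moments(h);return np.array([m["m10"]/m["m00"],m["m01"]/m["m00"]])
def box(c,s): return np.array([[c[0]+i*s[0]/2,c[1]+j*s[1]/2,c[2]+k*s[2]/2] for i in(-1,1) for j in(-1,1) for k in(-1,1)])
def cyl(x,y,z0,z1,r): 
    a=np.linspace(0,6.28,24);return np.array([[x+r*np.cos(t),y+r*np.sin(t),z] for t in a for z in(z0,z1)])
def W(p,P):
    c,s=np.cos(p[2]),np.sin(p[2]);P=np.atleast_2d(P);return np.c_[p[0]+c*P[:,0]-s*P[:,1],p[1]+s*P[:,0]+c*P[:,1],P[:,2]]
E
python3 - <<'E'
from fit import *
T=cv2.imread("pics/top0.png")[:,:,::-1].copy();S=cv2.imread("pics/side0.png")[:,:,::-1].copy()
ob={}
for n,im,col,near,r in[("rt",T,0,(159.5,225.5),10),("rs",S,0,(241,160),10),("bt",T,112,(180,250.5),9),("bs",S,112,(226,172),8),("yt",T,27,(241,238.5),8),
   ("vt",T,0,(394.8,212.9),8),("vs",S,0,(316.5,304.5),8)]:
    ob[n],k=blob(im,col,near,r);print(n,ob[n].round(1),k)
cor={"t1":((-46,149,78),(132.,242)),"t2":((46,-61,72),(197,219.5))}
def res(p,full=False):
    g=box((15,60,91.5),(12,34,27));h=box((20-p[3],-20,93),(12,34,26))
    r=[hullc("top",W(p,g))-ob["rt"],hullc("side",W(p,g))-ob["rs"],hullc("top",W(p,h))-ob["bt"],hullc("side",W(p,h))-ob["bs"],
       hullc("top",W(p,cyl(0,-226+p[4],50,78,7)))-ob["yt"]]
    return np.concatenate(r+[[(p[4]-6)/20,(p[3]-76)/10]])
f=least_squares(res,[480,350,-.06,76,6]);print(f.x.round(3),f.fun.round(1))
p=f.x
print("corners",proj("top",W(p,[[-46,151,78],[46,-61,72],[-46,-61,72],[46,151,78]])).round(1).tolist())
print("tray c px",proj("top",W(p,[[0,0,25]])).round(1),"post",W(p,[0,-226+p[4],78]).round(1),"hatch tab",W(p,[20-p[3],-20,106]).round(1))
v=least_squares(lambda q:np.r_[hullc("top",cyl(q[0],q[1],43,53,11.5))-ob["vt"],hullc("side",cyl(q[0],q[1],43,53,11.5))-ob["vs"]],[540,-400]);print("vial",v.x.round(1),v.fun.round(1))
for n,px,z in[("black",(419.3,218.3),49),("flux",(403,226),60),("white",(398.7,240),45),("standbase",(358,225),26)]: print(n,at_z("top",px,z).round())
E
```

```text
rt [159.  225.3] 42
rs [241.2 158.8] 25
bt [179.5 250.4] 37
bs [225.3 171.2] 22
yt [240.8 238.5] 18
vt [394.4 212.5] 32
vs [316.4 303.9] 37
[ 4.78632e+02  3.51420e+02 -8.80000e-02  7.60000e+01  6.00000e+00] [-0.7  1.  -1.5  0.2  0.  -1.3  0.4  0.2  0.9 -0.8  0.   0. ]
corners [[130.0, 242.9], [196.3, 220.7], [193.4, 247.6], [133.6, 215.9]]
tray c px [[180.  234.4]] post [[459.4 132.3  78. ]] hatch tab [[421.1 336.4 106. ]]
vial [ 542.5 -396.7] [-0.1 -0.2 -0.3  0.2]
black [ 520. -481.   49.]
flux [ 492. -420.   60.]
white [ 446. -407.   45.]
standbase [ 503. -273.   26.]
```

Emit:
{"method": "apply_moves", "body": {"dp": [[0.06,0.02,-0.015],[0.12,0.04,-0.03],[0.18,0.06,-0.05],[0.24,0.08,-0.065],[0.3,0.1,-0.08],[0.35,0.118,-0.09],[0.374,0.127,-0.1],[0.374,0.127,-0.1],[0.374,0.127,-0.1]], "spin": [0,0,0,0,0,0,0,0,0], "gripper": 0.05, "newtons": 30}}

```text
t: 2.12
tool_pos: [541.6, -397.0, 304.9]
eef_rot: [3.104, 0.486, -0.0]
contact_force: [-1.1, -0.3, 0.2]
finger_gap: 50.0
finger_force: 0.0
```

Run:
```python
from h import *
print(grip_depth() if callable(grip_depth) else grip_depth)
a=snapshot("side")[:,:,::-1];b=snapshot("top")[:,:,::-1]
im=np.hstack([cv2.resize(a[200:360,230:360],None,fx=3,fy=3,interpolation=cv2.INTER_CUBIC),cv2.resize(b[180:340,310:443],None,fx=3,fy=3,interpolation=cv2.INTER_CUBIC)])
cv2.imwrite("pics/s1.png",im);print(im.shape)
```

```text
154.70000000000002
(480, 789, 3)
```

View pics/s1.png

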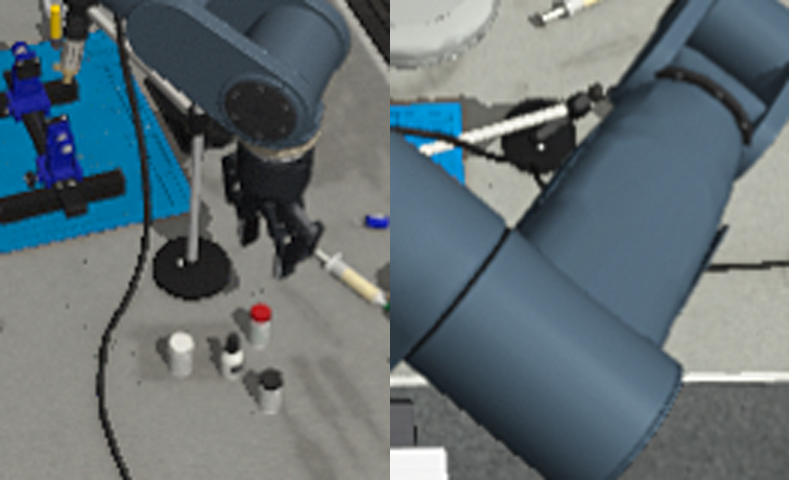

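The side view shows the gripper above and behind the red vial, with the cap at about (317,305). The forearm passes close to the stand post, whose top is at (380,212) in the top view. I'll check that clearance before going down.

Run:
```python
from h import *
s=sense();q=s["qpos"];print(q.round(3),s["tool_pos"].round(1))
print("post top",at_z("top",(380,212),325).round(), )
# J5 height guess
for z in(380,400,420,440,460):print(z,proj("side",[541,-397,z]).round())
# planar model from two poses: assume dw from J5
q0=np.array([0.351,1.652]);r0=(168.2**2+523.6**2)**.5;r1=np.hypot(*s["tool_pos"][:2])
for nm,r,t,j1 in(("0",r0,np.arctan2(-523.6,168.2),-1.3446),("1",r1,np.arctan2(s["tool_pos"][1],s["tool_pos"][0]),q[0])):
    print(nm,"lateral",r*np.sin(t-j1),"radial",r*np.cos(t-j1))
R=[r0*np.cos(np.arctan2(-523.6,168.2)+1.3446),r1*np.cos(np.arctan2(s["tool_pos"][1],s["tool_pos"][0])-q[0])]
A=[];b=[]
for (a,c),rr,z in(((.3507,1.6518),R[0],404.7),((q[1],q[2]),R[1],s["tool_pos"][2])):
    A+=[[np.sin(a),np.sin(a+c),0],[np.cos(a),np.cos(a+c),1]];b+=[rr,z]
x,res,_,_=np.linalg.lstsq(np.array(A),np.array(b),rcond=None);print("a2,a3,d1-dw",x.round(1),res)
for T in(304.9,200):
    f=lambda v:[x[0]*np.sin(v[0])+x[1]*np.sin(v[1])-R[1],x[0]*np.cos(v[0])+x[1]*np.cos(v[1])+x[2]-T]
    from scipy.optimize import fsolve
    v=fsolve(f,[q[1],q[1]+q[2]]);print(T,"forearm below horizontal deg",np.degrees(v[1])-90)
```

```text
[-0.703  0.672  1.392 -0.     1.077  0.559] [ 541.3 -397.4  305.3]
post top [ 498. -284.  325.]
380 [[323. 227.]]
400 [[323. 222.]]
420 [[324. 216.]]
440 [[324. 211.]]
460 [[325. 205.]]
0 lateral 46.4863422514556 radial 547.9846895526192
1 lateral 46.490957871628474 radial 669.890974318226
a2,a3,d1-dw [479.5 421.7 130.3] [0.59144133]
304.9 forearm below horizontal deg 28.378321930697993
200 forearm below horizontal deg 39.08604166246511
```

Run:
```python
from h import *
d=np.array([np.cos(-.703),np.sin(-.703)]);n=np.array([-d[1],d[0]])
for dw in(90,130):
  for nm,p in(("L1",(383.3,213.3)),("L2",(353.3,255)),("R1",(420.7,256.7)),("R2",(401.7,293)),("R0",(433,237))):
    z=450
    for _ in range(20):
        P=at_z("top",p,z);back=669.9-P[:2]@d;z=305+dw+back*np.tan(np.radians(28.4))
    print(dw,nm,"lat from tool axis",round(P[:2]@n-46.5,1),"back",round(back),"z",round(z))
print("post lat",np.array([500,-278])@n-46.5)
```

```text
90 L1 lat from tool axis 60.5 back 144 z 473
90 L2 lat from tool axis 60.5 back 287 z 550
90 R1 lat from tool axis -72.9 back 176 z 490
90 R2 lat from tool axis -77.1 back 285 z 549
90 R0 lat from tool axis -74.6 back 107 z 453
130 L1 lat from tool axis 64.0 back 156 z 520
130 L2 lat from tool axis 64.0 back 294 z 594
130 R1 lat from tool axis -63.9 back 188 z 537
130 R2 lat from tool axis -67.8 back 292 z 593
130 R0 lat from tool axis -65.4 back 122 z 501
post lat 64.66676118718009
```

Emit:
{"method": "apply_moves", "body": {"dp": [[0.0,0.0,-0.03],[0.0,0.0,-0.06],[0.0,0.0,-0.085],[0.0,0.0,-0.1],[0.0,0.0,-0.105],[0.0,0.0,-0.105]], "spin": [0,0,0,0,0,0]}}

```text
t: 2.98
tool_pos: [541.5, -397.7, 199.8]
eef_rot: [3.104, 0.484, -0.001]
contact_force: [-0.1, -0.0, 0.3]
finger_gap: 50.1
finger_force: 0.0
```

Emit:
{"method": "apply_moves", "body": {"dp": [[0,0,0],[0,0,0],[0,0,0],[0,0,0]], "spin": [0,0,0,0], "gripper": 0.0, "newtons": 30}}

```text
t: 3.48
tool_pos: [542.2, -397.3, 200.5]
eef_rot: [3.103, 0.485, 0.002]
contact_force: [-0.2, 0.2, 2.4]
finger_gap: 21.8
finger_force: 29.3
```

Emit:
{"method": "apply_moves", "body": {"dp": [[0,0,0.03],[0,0,0.075],[-0.02,0,0.12],[-0.065,0,0.13],[-0.11,0,0.13],[-0.15,0.02,0.13],[-0.18,0.055,0.13],[-0.195,0.1,0.13],[-0.2,0.15,0.13],[-0.205,0.2,0.13],[-0.21,0.25,0.13],[-0.21,0.3,0.13]], "spin": [0,0,6,12,18,24,30,36,42,48,54,60]}}

```text
t: 4.97
tool_pos: [331.7, -93.9, 329.7]
eef_rot: [-2.439, -1.98, -0.001]
contact_force: [0.3, 0.2, -0.1]
finger_gap: 21.4
finger_force: 29.4
```

Run:
```python
from fit import *
T=cv2.imread("pics/top0.png");p=[478.632,351.42,-.088]
g=cv2.cvtColor(T,cv2.COLOR_BGR2GRAY);sub=g[222:250,165:195]
m=(sub<60);n,l,st,c=cv2.connectedComponentsWithStats(m.astype(np.uint8));print([(st[i].tolist(),(c[i]+[165,222]).round(1).tolist()) for i in range(1,n)])
i=1+np.argmax(st[1:,4]);px=c[i]+[165,222]
for z in(11,25):
    P=at_z("top",px,z)[:2]-p[:2];cs,s=np.cos(p[2]),np.sin(p[2]);print(z,"tray lock",(cs*P[0]+s*P[1]).round(1),(-s*P[0]+cs*P[1]).round(1))
s=sense();print(s["tool_pos"].round(1),s["qpos"].round(2),s["eef_rot"].round(3),s["finger_gap"])
```

```text
[([7, 6, 15, 14, 182], [179.0, 234.1]), ([24, 10, 4, 7, 17], [190.5, 234.6])]
11 tray lock 2.3 6.6
25 tray lock 0.9 3.4
[331.7 -93.9 329.7] [-0.41  0.09  2.21  0.    0.84 -0.2 ] [-2.439e+00 -1.980e+00 -1.000e-03] 21.400992224992144
```

Emit:
{"method": "apply_moves", "body": {"dp": [[0,0.045,0],[0,0.095,0],[0.005,0.145,0],[0.01,0.195,0],[0.02,0.245,0],[0.04,0.29,0],[0.065,0.33,0],[0.09,0.37,0],[0.115,0.405,0],[0.135,0.435,0],[0.147,0.451,0],[0.147,0.451,0]], "spin": [8,16,24,32,40,48,57,66,75,84,92,97]}}

```text
t: 6.48
tool_pos: [478.1, 356.9, 329.2]
eef_rot: [-0.131, -3.138, -0.001]
contact_force: [-1.5, -0.7, 0.2]
finger_gap: 22.0
finger_force: 29.4
```

Run:
```python
from fit import *
s=sense();a=s["eef_rot"];print(s["tool_pos"].round(1),np.degrees(2*np.arctan2(a[1],a[0]))-90,s["qpos"].round(2))
S=snapshot("side");T=snapshot("top")
a=cv2.resize(S[120:220,180:270],None,fx=4.4,fy=4.4,interpolation=cv2.INTER_CUBIC);b=cv2.resize(T[190:290,120:200],None,fx=4.4,fy=4.4,interpolation=cv2.INTER_CUBIC)
cv2.imwrite("pics/m2.png",np.hstack([a,b])[:,:,::-1])
```

```text
[478.1 356.9 329.2] -274.772467670242 [ 0.56  0.52  1.6   0.    1.03 -0.92]
```

View pics/m2.png

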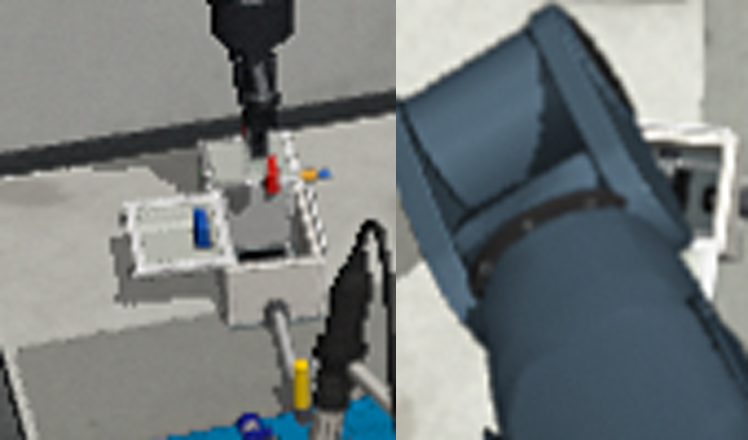

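The side view shows the vial hanging above the chamber; the red tab is at (242,160) and the hatch tab at (226,172), both where they were. The top view is hidden by the arm. Lowering now.

Emit:
{"method": "apply_moves", "body": {"dp": [[0.001,0.001,-0.025],[0.001,0.001,-0.05],[0.001,0.001,-0.075],[0.001,0.001,-0.095],[0.001,0.001,-0.108],[0.001,0.001,-0.114],[0.001,0.001,-0.117],[0.001,0.001,-0.118],[0.001,0.001,-0.118]], "spin": [0,0,0,0,0,0,0,0,0]}}

```text
t: 7.7
tool_pos: [479.0, 355.6, 211.4]
eef_rot: [-0.142, -3.135, 0.002]
contact_force: [-9.2, 0.0, 2.7]
finger_gap: 21.7
finger_force: 30.3
```

Emit:
{"method": "apply_moves", "body": {"dp": [[0,0,0],[0,0,0]], "spin": [0,0]}}

```text
t: 7.95
tool_pos: [479.0, 355.6, 211.5]
eef_rot: [-0.142, -3.135, 0.002]
contact_force: [-8.1, -0.3, 2.4]
finger_gap: 21.7
finger_force: 30.3
```

Run:
```python
from fit import *
s=sense();print({k:np.round(s[k],2) for k in s})
S=snapshot("side")
cv2.imwrite("pics/m3.png",cv2.resize(S[110:200,190:275],None,fx=6.6,fy=6.6,interpolation=cv2.INTER_CUBIC)[:,:,::-1])
```

```text
{'t': np.float64(7.95), 'qpos': array([ 0.56,  0.68,  1.65,  0.  ,  0.81, -0.92]), 'qvel': array([-0., -0.,  0.,  0., -0., -0.]), 'joint_torque': array([ -3.38, -61.18, -25.59,  -0.52,  -1.74,   0.31]), 'tool_pos': array([478.98, 355.58, 211.45]), 'eef_rot': array([-0.14, -3.14,  0.  ]), 'contact_force': array([-8.07, -0.34,  2.36]), 'torque': array([-0.02,  1.16,  0.29]), 'finger_force': np.float64(30.3), 'finger_gap': np.float64(21.65)}
```

View pics/m3.png

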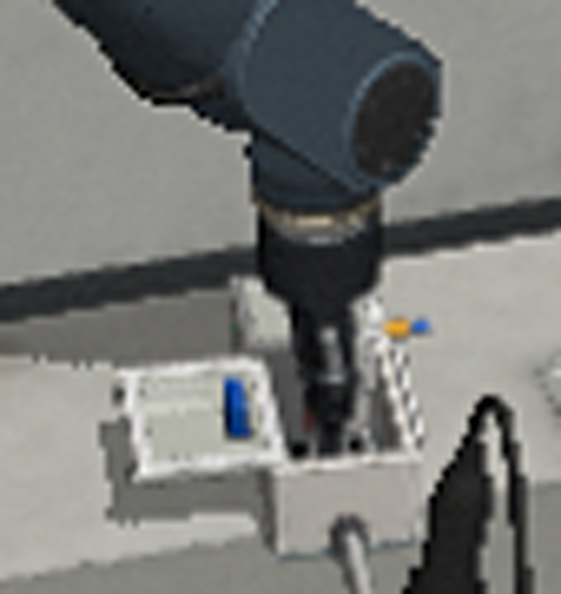

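The picture shows the fingers in the chamber with the vial between them. The wrench (−8 N in x, about 36 mm to the +y side) fits the finger back leaning on the gate tab's near face. I'll ease the tool off toward −x and −y.

Emit:
{"method": "apply_moves", "body": {"dp": [[-0.003,-0.002,0],[-0.006,-0.004,0],[-0.006,-0.004,0],[-0.006,-0.004,0]], "spin": [0,0,0,0]}}

```text
t: 8.5
tool_pos: [474.4, 351.4, 211.8]
eef_rot: [0.143, 3.138, 0.0]
contact_force: [0.6, -0.9, 0.5]
finger_gap: 21.6
finger_force: 30.0
```

Emit:
{"method": "apply_moves", "body": {"dp": [[0,0,-0.0005],[0,0,-0.0005],[0,0,-0.0005],[0,0,-0.0005]], "spin": [0,0,0,0], "gripper": 0.034}}

```text
t: 9.0
tool_pos: [474.2, 351.4, 211.2]
eef_rot: [0.142, 3.138, 0.0]
contact_force: [0.2, -0.6, -0.3]
finger_gap: 33.5
finger_force: 0.0
```

Emit:
{"method": "apply_moves", "body": {"dp": [[0,0,0.01],[0,0,0.035],[0,0,0.075],[0,0,0.12],[-0.04,-0.04,0.14],[-0.09,-0.08,0.14],[-0.14,-0.12,0.14],[-0.14,-0.17,0.14],[-0.14,-0.21,0.14],[-0.14,-0.21,0.14],[-0.14,-0.21,0.14]], "spin": [0,0,0,0,-10,-20,-30,-40,-50,-60,-70]}}

```text
t: 10.38
tool_pos: [334.2, 140.9, 351.9]
eef_rot: [1.925, 2.482, 0.002]
contact_force: [0.8, 0.3, 0.4]
finger_gap: 34.0
finger_force: 0.0
```

Run:
```python
from fit import *
s=sense();print({k:np.round(s[k],2) for k in s})
T=snapshot("top");S=snapshot("side")
a=cv2.resize(S[130:210,190:275],None,fx=4.5,fy=4.5,interpolation=cv2.INTER_CUBIC);b=cv2.resize(T[200:280,120:212],None,fx=4.5,fy=4.5,interpolation=cv2.INTER_CUBIC)
cv2.imwrite("pics/m4.png",np.hstack([a,b])[:,:,::-1]);cv2.imwrite("pics/top4.png",T[:,:,::-1]);cv2.imwrite("pics/side4.png",S[:,:,::-1])
```

```text
{'t': np.float64(10.38), 'qpos': array([0.27, 0.08, 2.15, 0.  , 0.91, 0.02]), 'qvel': array([ 0.01,  0.01, -0.  ,  0.  ,  0.  ,  1.39]), 'joint_torque': array([-6.400e-01, -2.988e+01, -2.438e+01, -2.000e-02,  0.000e+00,
       -2.330e+00]), 'tool_pos': array([334.2 , 140.89, 351.93]), 'eef_rot': array([1.92, 2.48, 0.  ]), 'contact_force': array([0.83, 0.34, 0.39]), 'torque': array([0.  , 0.04, 0.02]), 'finger_force': np.float64(0.0), 'finger_gap': np.float64(33.97)}
```

View pics/m4.png

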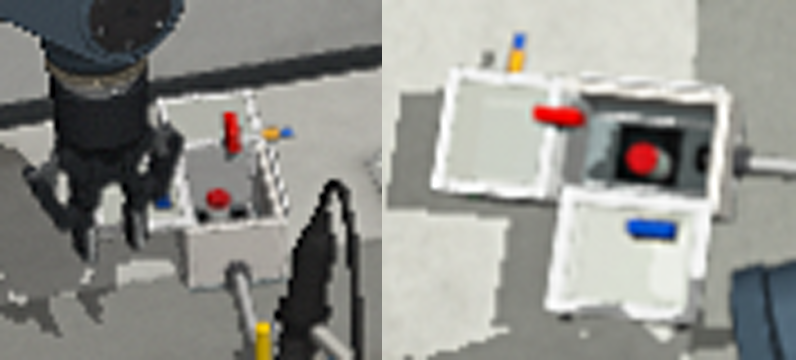

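The picture shows the red vial upright in the black tray: the cap is at top (177.8,235.1) with the tray centred around (179,234). The hatch is still open and the gate shut. Next I'll refine the tab positions, using the known vial position as a reference.

Run:
```python
from fit import *
T=cv2.imread("pics/top4.png")[:,:,::-1].copy();S=cv2.imread("pics/side4.png")[:,:,::-1].copy()
ob={}
for n,im,col,near,r in[("rt",T,0,(159.5,225.5),8),("rs",S,0,(241.5,159),8),("bt",T,112,(180,250.5),9),("vt",T,0,(177.8,235.1),7),("vs",S,0,(238.5,174),6),("yt",T,27,(241,238.5),8),("ys",S,27,(248.5,205),12)]:
    try: ob[n],k=blob(im,col,near,r);print(n,ob[n].round(1),k)
    except Exception as e: print(n,e)
V=cyl(474.3,351,54,64,11.5);bt=ob["vt"]-hullc("top",V);bs=ob["vs"]-hullc("side",V);print("bias top",bt,"side",bs)
def res(p):
    g=box((15,60,91.5),(12,34,27));h=box((20-p[3],-20,93),(12,34,26))
    r=[hullc("top",W(p,g))-ob["rt"]+bt,hullc("side",W(p,g))-ob["rs"]+bs,hullc("top",W(p,h))-ob["bt"]+bt,hullc("top",W(p,cyl(0,-226+p[4],50,78,7)))-ob["yt"]+bt]
    return np.concatenate(r+[[(p[4]-6)/20,(p[3]-76)/10]])
f=least_squares(res,[480,350,-.06,76,6]);p=f.x;print(p.round(3),f.fun.round(1))
print("hatch",W(p,[20-p[3],-20,106]).round(1),"shut",W(p,[20,-20,106]).round(1),"gate",W(p,[15,60,105]).round(1),"post",W(p,[0,-226+p[4],78]).round(1))
print("vial lock",)
```

```text
rt [159.  225.4] 42
rs [241.2 158.8] 25
bt [179.5 250.4] 37
vt [177.3 234.7] 41
vs [238.  173.7] 18
yt [240.8 238.5] 18
ys [248.  206.9] 38
bias top [-0.5959691   0.25903532] side [ 0.21137031 -0.35704002]
[ 4.80855e+02  3.49487e+02 -1.05000e-01  7.60000e+01  6.00000e+00] [-0.6  0.3 -0.4  0.  -0.3 -1.7  0.8 -0.1  0.   0. ]
hatch [[423.1 335.5 106. ]] shut [[498.7 327.5 106. ]] gate [[502.  407.6 105. ]] post [[457.8 130.7  78. ]]
vial lock
```

Run:
```python
from fit import *
ob=dict(rt=(159,225.4),rs=(241.2,158.8),bt=(179.5,250.4),bs=(225.3,171.2),yt=(240.8,238.5),ys=(248,206.9))
bt=np.array([-.6,.26]);bs=np.array([.2,-.36])
def res(p):
    g=box((15,60,91.5),(12,34,27));h=box((20-p[3],-20,93),(12,34,26))
    C=lambda k,c,P:hullc(c,W(p,P))-np.array(ob[k])+(bt if c=="top" else bs)
    r=[C("rt","top",g),C("rs","side",g),C("bt","top",h),C("bs","side",h),C("yt","top",cyl(0,-226+p[4],28,78,7)),C("ys","side",cyl(0,-226+p[4],28,78,7)),
      proj("top",W(p,[[-46,151,78],[46,-61,72]])).ravel()-np.array([132,242,197,219.5])+np.r_[bt,bt]]
    return np.concatenate(r+[[(p[4]-6)/8,(p[3]-76)/8]])
for loss in("linear","soft_l1"):
    f=least_squares(res,[480,350,-.06,76,6],x_scale=[1,1,.01,1,1],diff_step=[1e-3,1e-3,.05,1e-2,.1],loss=loss);p=f.x;print(p.round(3),f.fun.round(1))
    print("hatch",W(p,[20-p[3],-20,106]).round(1),"shut",W(p,[20,-20,106]).round(1),"gate",W(p,[15,60,105]).round(1),"post",W(p,[0,-226+p[4],78]).round(1))
```

```text
[ 4.81563e+02  3.46970e+02 -1.02000e-01  8.16840e+01  1.14350e+01] [ 0.1  0.  -0.2  0.3  0.4 -0.2  0.1  0.4  0.2 -0.3  0.2  0.1 -1.3 -0.4
  0.2  0.9  0.7  0.7]
hatch [[418.2 333.4 106. ]] shut [[499.4 325.  106. ]] gate [[502.6 405.1 105. ]] post [[459.6 133.5  78. ]]
[ 4.81497e+02  3.47358e+02 -1.03000e-01  8.16570e+01  1.11850e+01] [-0.   0.1 -0.2  0.2  0.2 -0.2  0.1  0.4  0.2 -0.3  0.1  0.1 -1.4 -0.4
  0.1  0.9  0.6  0.7]
hatch [[418.1 333.8 106. ]] shut [[499.3 325.4 106. ]] gate [[502.6 405.5 105. ]] post [[459.4 133.7  78. ]]
```

Emit:
{"method": "apply_moves", "body": {"dp": [[0.02,0.05,0],[0.04,0.1,0],[0.06,0.15,-0.01],[0.084,0.192,-0.03],[0.084,0.192,-0.05],[0.084,0.192,-0.07],[0.084,0.192,-0.085],[0.084,0.192,-0.092],[0.084,0.192,-0.092]], "spin": [-7,-14,-21,-21,-21,-21,-21,-21,-21]}}

```text
t: 11.6
tool_pos: [418.3, 333.3, 259.2]
eef_rot: [-2.337, -2.099, 0.0]
contact_force: [-0.3, 1.0, 0.0]
finger_gap: 33.8
finger_force: 0.0
```

Emit:
{"method": "apply_moves", "body": {"dp": [[0,0,0],[0,0,0],[0,0,0]], "spin": [0,0,0], "gripper": 0.0, "newtons": 30}}

```text
t: 11.98
tool_pos: [418.4, 333.5, 259.9]
eef_rot: [2.338, 2.098, 0.002]
contact_force: [-1.2, -1.3, 6.3]
finger_gap: 11.2
finger_force: 33.0
```

Emit:
{"method": "apply_moves", "body": {"dp": [[0.01,-0.001,0],[0.025,-0.0026,0],[0.04,-0.0041,0],[0.055,-0.0057,0],[0.068,-0.007,0],[0.076,-0.0078,0],[0.08,-0.0082,0],[0.083,-0.0085,0],[0.083,-0.0085,0]], "spin": [0,0,0,0,0,0,0,0,0]}}

```text
t: 13.1
tool_pos: [500.0, 325.1, 259.9]
eef_rot: [-2.336, -2.097, 0.006]
contact_force: [-16.0, -0.5, 15.4]
finger_gap: 10.9
finger_force: 34.3
```

Emit:
{"method": "apply_moves", "body": {"dp": [[-0.001,0,0],[-0.001,0,0],[-0.001,0,0.015],[-0.001,0,0.04],[0,0.03,0.045],[0.001,0.06,0.045],[0.001,0.08,0.045],[0.001,0.08,0.03],[0.001,0.08,0.012],[0.001,0.08,0.0],[0.001,0.08,-0.001]], "spin": [0,0,0,0,0,0,0,0,0,0,0], "gripper": 0.034}}

```text
t: 14.48
tool_pos: [502.2, 404.2, 256.8]
eef_rot: [-2.339, -2.097, 0.004]
contact_force: [0.9, 0.3, -0.6]
finger_gap: 33.8
finger_force: 0.0
```

Run:
```python
from fit import *
T=snapshot("top");S=snapshot("side")
a=cv2.resize(S[120:210,180:275],None,fx=4.2,fy=4.2,interpolation=cv2.INTER_CUBIC);b=cv2.resize(T[190:280,115:210],None,fx=4.2,fy=4.2,interpolation=cv2.INTER_CUBIC)
cv2.imwrite("pics/m5.png",np.hstack([a,b])[:,:,::-1])
```

```text
(no output)
```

View pics/m5.png

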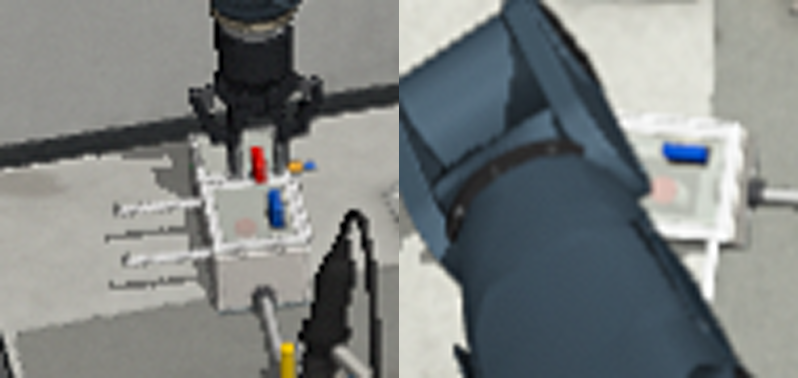

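The side view shows the hatch shut, with the cap visible through it at (238,174). The fingers straddle the red gate tab at (241,158).

Emit:
{"method": "apply_moves", "body": {"dp": [[0,0,0],[0,0,0],[0,0,0],[-0.01,0.001,0],[-0.022,0.0023,0],[-0.035,0.0036,0],[-0.048,0.0049,0],[-0.058,0.006,0],[-0.063,0.0065,0],[-0.067,0.0069,0],[-0.067,0.0069,0]], "spin": [0,0,0,0,0,0,0,0,0,0,0], "gripper": 0.0}}

```text
t: 15.95
tool_pos: [436.0, 411.8, 258.9]
eef_rot: [2.336, 2.097, 0.007]
contact_force: [10.4, -2.2, 0.7]
finger_gap: 11.4
finger_force: 32.9
```

Emit:
{"method": "apply_moves", "body": {"dp": [[0.001,0,0],[0.001,0,0],[0.001,0,0.02],[0.001,0,0.05],[0.003,-0.04,0.05],[0.008,-0.09,0.05],[0.012,-0.14,0.05],[0.017,-0.19,0.05],[0.021,-0.24,0.05],[0.024,-0.278,0.03],[0.024,-0.278,0.01],[0.024,-0.278,0.01]], "spin": [0,0,0,0,0,0,0,0,0,0,0,0], "gripper": 0.034}}

```text
t: 17.45
tool_pos: [458.7, 133.6, 267.3]
eef_rot: [-2.338, -2.096, 0.004]
contact_force: [0.2, -0.5, 0.1]
finger_gap: 34.0
finger_force: 0.0
```

Run:
```python
from fit import *
T=snapshot("top");S=snapshot("side")
print(sense()["tool_pos"].round(1),boxes_of("gate_tab","top")[:1],boxes_of("rod_post","side")[:1])
a=cv2.resize(S[130:230,190:290],None,fx=4,fy=4,interpolation=cv2.INTER_CUBIC);b=cv2.resize(T[190:290,130:230],None,fx=4,fy=4,interpolation=cv2.INTER_CUBIC)
cv2.imwrite("pics/m6.png",np.hstack([a,b])[:,:,::-1])
```

```text
[459.2 134.2 268.6] [{'point': [155.9, 250.8], 'p': 0.46}] []
```

View pics/m6.png

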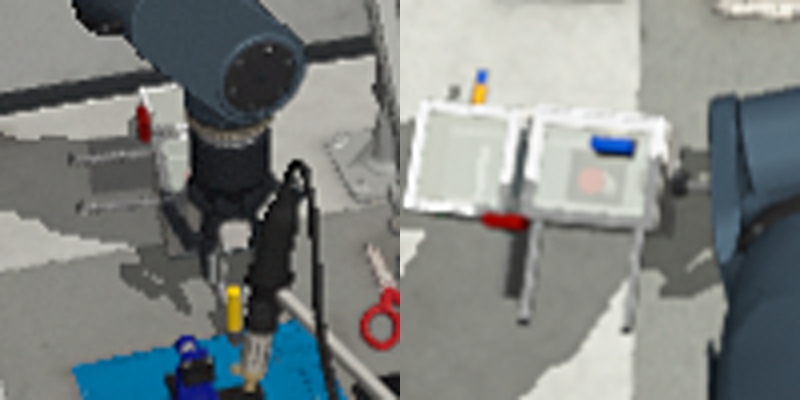

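The gate is open (red tab at the front, top (256,245)) and the hatch is shut over the vial. The gripper is lined up above the yellow post at side (248,207).

Emit:
{"method": "apply_moves", "body": {"dp": [[0,0,-0.015],[0,0,-0.03],[0,0,-0.045],[0,0,-0.053],[0,0,-0.053]], "spin": [0,0,0,0,0]}}

```text
t: 18.27
tool_pos: [459.1, 133.7, 214.5]
eef_rot: [-2.338, -2.098, 0.002]
contact_force: [0.9, -0.0, -0.2]
finger_gap: 33.7
finger_force: 0.0
```

Emit:
{"method": "apply_moves", "body": {"dp": [[0,0,0],[0,0,0],[0,0,0]], "spin": [0,0,0], "gripper": 0.0, "newtons": 40}}

```text
t: 18.65
tool_pos: [458.8, 133.8, 215.5]
eef_rot: [-2.338, -2.098, 0.001]
contact_force: [-5.1, 0.2, 5.5]
finger_gap: 12.9
finger_force: 38.9
```

Emit:
{"method": "apply_moves", "body": {"dp": [[0.0,0.004,0],[0.001,0.008,0],[0.001,0.012,0],[0.0015,0.017,0],[0.0025,0.023,0],[0.003,0.03,0],[0.004,0.038,0],[0.005,0.047,0],[0.0055,0.056,0],[0.0065,0.065,0],[0.0075,0.073,0],[0.008,0.08,0]], "spin": [0,0,0,0,0,0,0,0,0,0,0,0]}}

```text
t: 20.15
tool_pos: [467.2, 214.2, 215.5]
eef_rot: [2.338, 2.098, -0.0]
contact_force: [-3.2, -1.7, 5.6]
finger_gap: 12.8
finger_force: 39.1
```

Emit:
{"method": "apply_moves", "body": {"dp": [[0.0005,0.006,0],[0.001,0.012,0],[0.002,0.018,0],[0.0025,0.023,0],[0.003,0.027,0],[0.003,0.03,0],[0.0035,0.033,0],[0.0035,0.035,0],[0.0035,0.035,0]], "spin": [0,0,0,0,0,0,0,0,0]}}

```text
t: 21.28
tool_pos: [470.8, 247.6, 215.5]
eef_rot: [2.336, 2.098, -0.005]
contact_force: [-3.1, -18.9, 11.3]
finger_gap: 12.9
finger_force: 39.8
```

Emit:
{"method": "apply_moves", "body": {"dp": [[0,-0.004,0],[-0.001,-0.01,0],[-0.002,-0.02,0],[-0.0035,-0.034,0],[-0.005,-0.05,0],[-0.007,-0.066,0],[-0.0085,-0.082,0],[-0.01,-0.097,0],[-0.0115,-0.11,0],[-0.0125,-0.12,0],[-0.013,-0.126,0],[-0.013,-0.127,0]], "spin": [0,0,0,0,0,0,0,0,0,0,0,0]}}

```text
t: 22.78
tool_pos: [457.5, 122.2, 215.4]
eef_rot: [-2.338, -2.096, -0.001]
contact_force: [-6.0, 15.7, 6.8]
finger_gap: 12.8
finger_force: 39.4
```

Emit:
{"method": "apply_moves", "body": {"dp": [[0,0,0],[0,0,0]], "spin": [0,0]}}

```text
t: 23.02
tool_pos: [457.5, 122.3, 215.4]
eef_rot: [-2.338, -2.097, -0.001]
contact_force: [-6.2, 9.2, 7.2]
finger_gap: 13.0
finger_force: 39.5
```

Emit:
{"method": "apply_moves", "body": {"dp": [[0,0,0],[0,0,0],[0,0,0.03],[0,0,0.07],[0,0,0.095],[-0.01,0.03,0.095],[-0.04,0.04,0.095],[-0.08,0.06,0.095],[-0.12,0.08,0.095],[-0.12,0.08,0.095]], "spin": [0,0,0,0,0,0,0,0,0,0], "gripper": 0.034}}

```text
t: 24.28
tool_pos: [336.0, 202.3, 310.2]
eef_rot: [-2.336, -2.101, 0.001]
contact_force: [0.4, -0.3, -0.5]
finger_gap: 34.1
finger_force: 0.0
```

Run:
```python
from fit import *
T=snapshot("top");S=snapshot("side")
print(sense()["tool_pos"].round(1))
a=cv2.resize(S[130:230,190:290],None,fx=4,fy=4,interpolation=cv2.INTER_CUBIC);b=cv2.resize(T[190:290,130:230],None,fx=4,fy=4,interpolation=cv2.INTER_CUBIC)
cv2.imwrite("pics/m7.png",np.hstack([a,b])[:,:,::-1])
p=[481.5,347.3,-.103]
for y in(88,93,104):print(y,proj("top",W(p,[[0,y,20]])).round(1),proj("top",W(p,[[-6,y,60]])).round(1))
print("post at 0,8",proj("top",W(p,[[0,-226,78],[0,-218,78]])).round(1),blob(T,27,(243,238),10))
```

```text
[338.1 201.9 310.5]
88 [[156.4 231.5]] [[153.1 231.8]]
93 [[155.  231.4]] [[151.6 231.7]]
104 [[151.9 231.1]] [[148.4 231.4]]
post at 0,8 [[244.3 237.5]
 [242.  237.3]] (array([244.13199052, 238.72227488]), np.int64(18))
```

View pics/m7.png

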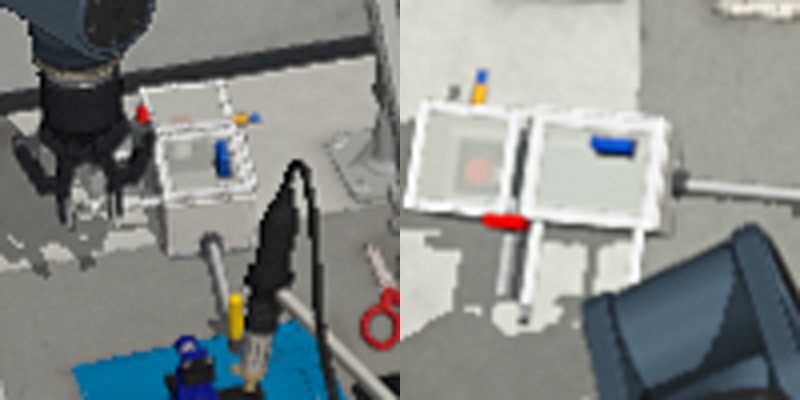

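The top view shows the tray and the upright vial inside the dry box, with the cap at (149.5,232.5). The rod is fully out (post at (244,238.7)), and the gate tab is still at the front. Next I'll shut the gate.

Emit:
{"method": "apply_moves", "body": {"dp": [[0.02,0.04,0],[0.04,0.085,0],[0.06,0.13,0],[0.08,0.175,0],[0.098,0.21,0],[0.098,0.21,-0.015],[0.098,0.21,-0.035],[0.098,0.21,-0.05],[0.098,0.21,-0.053],[0.098,0.21,-0.053]], "spin": [0,0,0,0,0,0,0,0,0,0]}}

```text
t: 25.62
tool_pos: [436.0, 411.6, 257.4]
eef_rot: [2.339, 2.098, 0.0]
contact_force: [-0.4, -0.2, 1.0]
finger_gap: 34.0
finger_force: 0.0
```

Emit:
{"method": "apply_moves", "body": {"dp": [[0,0,0],[0,0,0],[0,0,0],[0.01,-0.001,0],[0.022,-0.0023,0],[0.035,-0.0036,0],[0.048,-0.0049,0],[0.058,-0.006,0],[0.063,-0.0065,0],[0.067,-0.0069,0],[0.068,-0.007,0],[0.068,-0.007,0]], "spin": [0,0,0,0,0,0,0,0,0,0,0,0], "gripper": 0.0}}

```text
t: 27.12
tool_pos: [503.1, 404.9, 258.0]
eef_rot: [-2.337, -2.097, 0.004]
contact_force: [-11.2, -1.0, 10.9]
finger_gap: 10.9
finger_force: 44.2
```

Shut against its stop. Now I'll release, lift and move clear.

Emit:
{"method": "apply_moves", "body": {"dp": [[-0.001,0,0],[-0.001,0,0],[-0.001,0,0.02],[-0.001,0,0.06],[-0.03,-0.03,0.07],[-0.08,-0.07,0.07],[-0.13,-0.11,0.07],[-0.16,-0.15,0.07],[-0.16,-0.2,0.07],[-0.16,-0.2,0.07],[-0.16,-0.2,0.07],[-0.16,-0.2,0.07]], "spin": [0,0,0,0,0,0,0,0,0,0,0,0], "gripper": 0.034}}

```text
t: 28.62
tool_pos: [344.0, 205.5, 327.5]
eef_rot: [2.337, 2.099, 0.001]
contact_force: [-1.2, 0.2, 0.9]
finger_gap: 34.2
finger_force: 0.0
```

Run:
```python
from fit import *
T=snapshot("top");S=snapshot("side")
print(sense()["tool_pos"].round(1))
a=cv2.resize(S[130:230,190:290],None,fx=4,fy=4,interpolation=cv2.INTER_CUBIC);b=cv2.resize(T[190:290,130:230],None,fx=4,fy=4,interpolation=cv2.INTER_CUBIC)
cv2.imwrite("pics/m8.png",np.hstack([a,b])[:,:,::-1])
print("gate",blob(T,0,(159.3,225.4),7),blob(S,0,(241.2,158.8),7),"cap",blob(T,0,(149.5,232.5),5,(25,90)))
```

```text
[343.8 205.4 327.2]
gate (array([158.69442849, 225.35761057]), np.int64(40)) (array([241.05418212, 158.48248867]), np.int64(23)) cap (array([148.9126035 , 232.07175713]), np.int64(23))
```

View pics/m8.png

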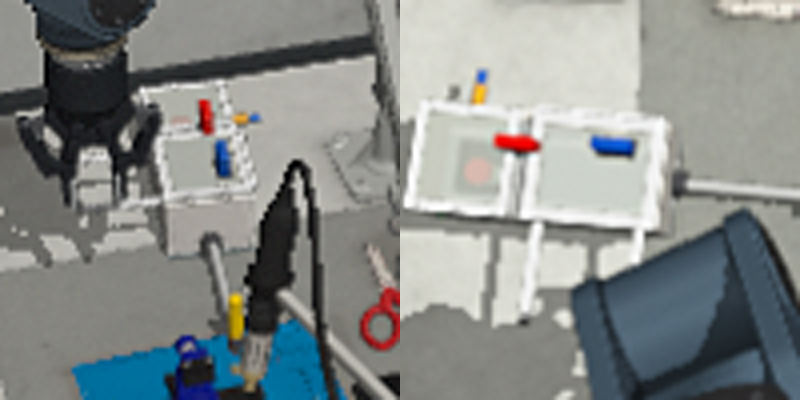

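The gate tab is back where it started (158.7,225.4), the hatch is shut, the rod is out, and the vial stands in its tray in the box with its cap at (149,232). The arm is clear, so I'm handing in.

```bash
python3 -c "
from plant import *
print(close_job())"
```

```text
the job is handed in; nothing more can be done
None
```

The job is handed in at about 29 s of the 72 s allowed: the last pictures show the red-capped vial upright in its tray in the dry box, with hatch and gate shut, rod fully out and the arm clear; no verdict came back, and I didn't look at the other vials and the bottle again after picking up the red one.

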